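Extend the packing stop of a checkout by one hole

ROBOT

A 7-joint arm with a two-finger parallel gripper is mounted at the origin on the work surface. World frame = base frame: x ahead of the robot, y to its left, z up, the work surface at z = 0. Lengths are in m, angles in rad, forces in N, time in s.
With the tool pointing down it reaches from about 0.4 to 0.85 m from the base axis. Payload 4.5 kg.
Tool frame: the origin (TCP) lies on the centre line of the jaws, within the pads' length; the fingertips stand r.tip_extent ahead of it and the grasp point (between the pads) is the TCP (r.tip_extent is the distance from the TCP to the fingertips, in m); z points along the fingers, y is the line along which they close (so a half turn about z gives the same grasp; the last joint's range is limited). The gripper opens to 88 mm and grips with 3 to 60 N. Pads are 18 mm wide; open, the fingers measure 123 mm over their backs; the gripper's body (75 mm by 187 mm) begins 45 mm behind the grasp point.
Start: joints at [0.034, 0.689, -0.195, 1.565, 0.157, 0.902, -0.215], TCP at [0.625, 0, 0.258] pointing down, gripper open.
Joint ranges: [-3.01, 3.01], [-0.46, 2.08], [-1.47, 1.51], [0.13, 2.56], [-1, 4.14], [0.04, 2.09], [-2.66, 2.66]. Speed limits (rad/s): [2.57, 2.57, 3.14, 3.14, 3.14, 3.14, 3.14].

INTERFACE

Orientations are given as a unit quaternion [x, y, z, w].
In Python, from plant import sensors, vision, finish_job, r gives the robot as it stands. The module is installed in compiled form; this text tells all that it offers.
- The arm moves only by the tool step_arm, never from a script. Its argument "steps" is a list of rows, each a list of 2 entries, a list of its own where there are three numbers: the shift along the tool's x, y, z in cm, then the turn, a rotation vector about the tool's x, y, z in degrees. A call has 1 to 12 rows; each row shifts and turns the commanded pose from where the row before left it, along the tool's axes as they then stand; what a row does not reach is not made up. A row lasts 1/8 s, in which the tool goes at most 62.5 mm and 10.7 degrees, less where a joint would pass 70% of its speed; a pose out of reach is approached as far as the arm can. A call with a gripper value outside its range is refused whole. "claw" is the opening, from -1 (shut) to 1 (fully open), set as the call begins (left out, the last holds). The fingers move at their own pace and stop on an object; "grip_force" is the grip in N (left out, the last holds). Time passes only in rows, so rows that do not move let the fingers close. It gives the time, the measured TCP pose, the force, the opening and the grip force at its end, in the units of the state.
- sensors.get_state(): the state, without advancing time (a new reading comes with each control period).
- vision.snapshot(name): name is "scene" or "side" or "wrist"; returns a dict with "img" (420x560x3 uint8, red, green, blue), "fx", "fy", "cx", "cy" (pixels), "position" and "rotation" of the camera in the world. Camera axes: x right, y down, z forward; pixel columns grow to the right and rows downward; lengths in m; the calibration is good to about 2 mm. The wrist camera is an equidistant fisheye: a pixel r from the principal point sees the ray r / f radians off the axis. A picture is of the moment at which its call begins. There is no depth.
- finish_job(): hands the job in; it is judged then, once.
The state is a dict: "clock": time; "q": joint angles; "qd": joint speeds; "joint_torque": joint torques, N m; "tool_pos": TCP position; "eef_rot": TCP orientation; "contact_force": force on the tool from outside, world axes, zero at the start; "moment": the same for the moment, N m; "opening": opening from 0.0 (shut) to 1.0 (fully open); "finger_force": force on a finger pad.
Only numpy, scipy, OpenCV 4.12 (cv2) and the standard library are available. Lean on these libraries where they do the work, as an engineer would, in place of code of your own. Each camera call takes 0.05 s, during which the arm holds its last target. There are 200 camera calls.

TASK

Make the packing area of this checkout one hole longer: push in the sprung blue button on the aluminium tube so that the inner tube is freed, then draw the red stop board out until the button pops up fully through the next hole, the one in the yellow slide. Pull gently so that the button is not sheared, let go and leave the shopping where it is.

Things in the scene. Friction and masses are not known exactly. Their poses are not given: they have to be found in the camera images.
- tube: (All sizes in mm.) Fixed aluminium square outer tube, 44 wide (x), 245 long (y from -125 to +120), top face 56 above the counter, on two grey feet 90 wide. Origin on the counter under its middle; its z is up; its +y axis points out of the open mouth, the way in which the inner tube and stop board are drawn out.
- plate: The tube's fixed top wall, 3 thick, top face 56 above the counter; origin and axes as tube. On its centre line: the first hole, then, screwed into the wall, a yellow slide (27 wide, 70 long, flush with the wall) with the next hole. The two dark spots are only marks. A hole edge may press sideways on the button with 12 N at most, or the button is sheared.
- seat: Seat of the button inside the inner tube: moves with the inner tube, carries the button; origin on the button's axis 30 above the counter, axes as tube.
- button_top (a point): Top of the slippery blue button, a dome of 7 radius that stands 6 above the wall when popped (62 above the counter). Pushing it down nearly flush (5 to 6 mm, about 2 N) with a closed gripper frees the inner tube, which a spring then drives out by itself by 20 to 35 mm, with the button caught under the wall. Moves with the inner tube.
- button (a joint): How far the button is pushed in, m: 0 popped up fully, about 0.009 when it is caught under the wall between holes.
- inner (a joint): How far the inner tube with the stop board is drawn out, m: 0 at the start, end stop 0.078. A spring (180 N/m) drives it out below 0.035 and draws it back beyond (up to 8 N), with 1 to 2 N of friction, so it stays well out only with the button in the hole (1 mm play). Draw at about 10 mm/s; if drawn past the hole it may be pushed back to it.
- stop_top (a point): Middle of the top edge of the red stop board, 115 above the counter. The board stands upright across the tube, 12 thick (along the tube's y), 110 wide (x), its lower edge 4 above the counter; it can be pinched from above across its thickness. Axes as tube. Moves with the inner tube.
- juice: Bystander: bottle of orange juice, 72 across, 190 tall; origin under its middle.
- apple: Bystander: red apple, 76 across, 68 tall; origin under its middle.
- bananas: Bystander: bunch of three bananas lying along its x, about 200 x 100 x 47; origin under its middle.
- first_hole (a point): Centre of the first hole at the wall's top face, 16 mm square, where the button stands at the start. The next hole, also 16 square, is in the yellow slide, 44 to 70 mm further along the tube's +y: it is set differently each time and not reported, but can be seen, and felt as the button pops in.

How it is judged:
On the way, in this order (a step that is already met when the one before it is completed fails the run):
1. the button is pushed in and the inner tube freed: the button is caught under the wall beyond the first hole (value of joint button above 0.0075 m and value of joint inner above 0.008 m), for 0.1 s.
2. the button has popped up fully through the next hole (value of joint button below 0.002 m and value of joint inner above 0.04 m), for 0.2 s.
At the end, for the whole second after the job is handed in: The inner tube is drawn out more than 40 mm with the button popped up (within 2 mm of fully) through the next hole, at rest and let go (all of step 2 and velocity of joint inner between -0.005 and 0.005 m/s); the robot touches nothing.
It fails at once if the button is sheared: more than 12 N between it and the wall or the yellow slide (contact force between seat and plate above 12 N).
It fails at once if the juice is moved by more than 30 mm or tipped (distance of juice from where it was at the start of the episode above 0.03 m or angle between juice's own z axis and vertical above 0.4 rad).
It fails at once if the apple is moved by more than 30 mm (distance of apple from where it was at the start of the episode above 0.03 m).
It fails at once if the bananas are moved by more than 30 mm (distance of bananas from where it was at the start of the episode above 0.03 m).
It also fails if it takes over 67 s, if anything falls off the work surface, if the arm or the gripper's body presses on something with over 40 N, if the wrist force passes 120 N, or if a joint passes its speed limit or range.

## Working session

There is one attempt and no reset: what is moved stays moved. The work goes in short steps, Python scripts to look and compute and a tool call to move; the robot and the scene stay as the last step left them, time stands still between calls to the robot, and variables do not carry over. Pictures are saved under pics/ and viewed, at most 10 in all, crops included, and the job is handed in when it is done.

Besides the shell and the picture viewer there is one more tool, called by a JSON object that holds its "name" and its "arguments", one argument or row to a line. step_arm: Moves the arm, as the interface text tells. Its arguments: {"type":"object","properties":{"steps":{"type":"array"},"claw":{"type":"number"},"grip_force":{"type":"number"}},"required":["steps"]}

```bash
mkdir -p pics
cat > h.py <<'E'
import numpy as np, cv2
from plant import sensors, vision, finish_job, r
from scipy.spatial.transform import Rotation as R
def snap(n,f):
    s=vision.snapshot(n); cv2.imwrite('pics/'+f+'.png',s['img'][:,:,::-1]); np.savez('pics/'+f+'.npz',**s); return s
def onplane(s,u,v,z,fish=False):
    x=(u-s['cx'])/s['fx'];y=(v-s['cy'])/s['fy']
    if fish:
        t=np.hypot(x,y); d=np.array([x*np.sin(t)/t,y*np.sin(t)/t,np.cos(t)]) if t>0 else np.array([0,0,1.])
    else: d=np.array([x,y,1.])
    d=np.array(s['rotation'])@d; p=np.array(s['position']); return p+d*(z-p[2])/d[2]
E
python3 - <<'E'
from h import *
a=snap('scene','sc');b=snap('wrist','wr')
for s in(a,b): print(s['position'],s['rotation'],s['fx'],s['cx'],s['cy'])
st=sensors.get_state();print(st,r.tip_extent)
print(R.from_quat(st['eef_rot']).as_matrix())
E
```

```text
[ 1.18348537 -0.11402459  0.7727028 ] [ 0.67811171  0.64429761 -0.24130182 -0.2584928 ] 478.8179018803173 278.6406923423686 198.92782065556432
[0.62401857 0.08390649 0.38447842] [ 9.86373964e-01  8.12412509e-04 -7.11591370e-04  1.64515160e-01] 325.19226210127806 279.6769013623377 210.79476155707775
{'clock': 0.1, 'q': array([ 0.03380661,  0.68984348, -0.19452882,  1.56624242,  0.15727166,
        0.90249544, -0.21510555]), 'qd': array([ 0.00038632, -0.00269654, -0.0003885 , -0.00237916, -0.00048641,
        0.00070453, -0.00027705]), 'joint_torque': array([-3.08775299e-03, -5.28501892e+01, -1.27141513e+00, -1.53837240e+01,
       -5.25604945e-02,  1.96265515e-03,  5.71585565e-05]), 'tool_pos': array([ 6.24465119e-01, -3.42912229e-05,  2.57025128e-01]), 'eef_rot': array([ 7.07087602e-01,  7.07125507e-01, -5.98628363e-04, -5.31398164e-04]), 'contact_force': array([-1.01184544,  0.17198482,  0.00583651]), 'moment': array([ 0.04863429, -0.04433255, -0.04987167]), 'finger_force': 0.0, 'opening': 0.9955791715629673} 0.019
[[-5.36817480e-05  9.99998722e-01 -1.59809578e-03]
 [ 9.99999994e-01  5.35298042e-05 -9.51206624e-05]
 [-9.50349951e-05 -1.59810088e-03 -9.99998719e-01]]
```

View pics/sc.png

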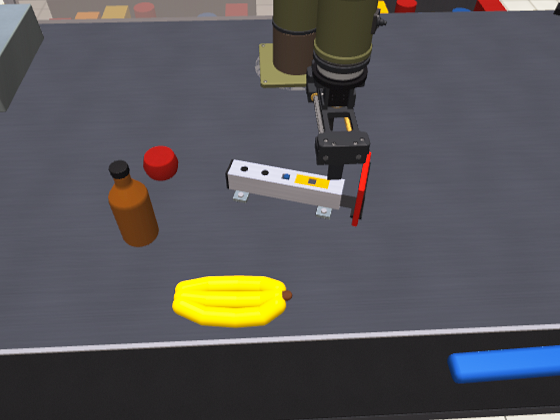

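View pics/wr.png

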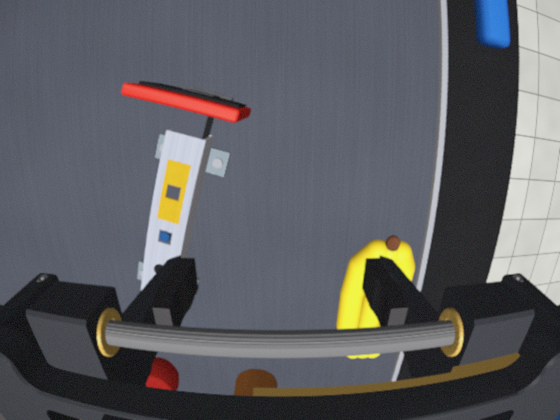

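The scene view shows the tube with the button at (286,177), the next hole at (312,182) and the board at (362,190). In the wrist view the button is at (165,237), the next hole at (173,192), and the red board edge runs from (123,90) to (248,113).

```bash
sed -i "s/d=np.array(s\['rotation'\])@d/d=R.from_quat(s['rotation']).apply(d)/" h.py
cat > meas.py <<'E'
from h import *
def cents(img,lo,hi,amin):
    h=cv2.cvtColor(img,cv2.COLOR_RGB2HSV);m=cv2.inRange(h,lo,hi)
    n,_,st,c=cv2.connectedComponentsWithStats(m)
    return [(c[i].round(1).tolist(),st[i].tolist()) for i in range(1,n) if st[i][4]>=amin],m
E
python3 - <<'E'
from meas import *
for f,fish in(('sc',False),('wr',True)):
    s=dict(np.load('pics/'+f+'.npz'));print(f)
    for nm,lo,hi,z in(('blue',(100,120,40),(125,255,255),.060),('yel',(18,150,120),(32,255,255),.056)):
        for c,st in cents(s['img'],lo,hi,15)[0]: print(nm,c,st,onplane(s,*c,z,fish).round(4))
    pts={'sc':dict(hole=(312,182,.055),b1=(370,155,.115),b2=(355,224,.004),e1=(230,161,.056),e2=(344,182,.056)),
     'wr':dict(hole=(173,192,.055),t1=(123,86,.115),t2=(248,112,.115),t1b=(122,95,.115),t2b=(246,121,.115),m1=(168,130,.056),m2=(211,136,.056))}[f]
    for k,(u,v,z) in pts.items(): print(k,onplane(s,u,v,z,fish).round(4))
E
```

```text
sc
blue [460.6, 9.7] [452, 8, 19, 4, 64] [-0.1886  0.5212  0.06  ]
blue [286.0, 176.2] [283, 174, 7, 5, 25] [ 0.4939 -0.0578  0.06  ]
blue [504.4, 363.9] [447, 345, 113, 39, 3443] [0.9078 0.25   0.06  ]
yel [382.0, 6.5] [377, 0, 12, 13, 104] [-0.2266  0.2863  0.056 ]
yel [312.8, 95.4] [311, 93, 6, 7, 17] [0.2162 0.0262 0.056 ]
yel [347.6, 123.6] [344, 117, 8, 14, 65] [0.3273 0.0961 0.056 ]
yel [312.0, 181.1] [295, 175, 35, 14, 254] [ 0.5067 -0.0047  0.056 ]
yel [229.7, 300.1] [172, 275, 114, 53, 5039] [ 0.7749 -0.1704  0.056 ]
hole [ 0.5083 -0.0048  0.055 ]
b1 [0.4964 0.1091 0.115 ]
b2 [0.5825 0.0792 0.004 ]
e1 [ 0.4391 -0.1745  0.056 ]
e2 [0.5124 0.061  0.056 ]
wr
blue [492.5, 23.1] [474, 0, 37, 49, 1622] [0.8643 0.1978 0.06  ]
blue [164.5, 236.4] [160, 232, 10, 10, 81] [ 0.4928 -0.0585  0.06  ]
blue [557.7, 416.9] [555, 413, 5, 7, 21] [ 1.4076 -0.6397  0.06  ]
yel [173.1, 190.8] [158, 160, 32, 63, 1085] [ 0.5078 -0.0061  0.056 ]
yel [367.5, 283.8] [337, 240, 78, 90, 2952] [ 0.7301 -0.122   0.056 ]
yel [364.1, 356.0] [349, 354, 30, 4, 67] [ 0.7431 -0.2452  0.056 ]
hole [ 0.5072 -0.0077  0.055 ]
t1 [0.4864 0.1066 0.115 ]
t2 [0.5976 0.0769 0.115 ]
t1b [0.4851 0.0987 0.115 ]
t2b [0.5959 0.0695 0.115 ]
m1 [0.507  0.0601 0.056 ]
m2 [0.5534 0.0518 0.056 ]
```

Run:
```python
import cv2
a=cv2.imread('pics/wr.png')[70:270,100:270];b=cv2.imread('pics/sc.png')[140:240,220:380]
a=cv2.resize(a,None,fx=2.9,fy=2.9,interpolation=2)
cv2.imwrite('pics/wrc.png',a)
```

```text
(no output)
```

View pics/wrc.png

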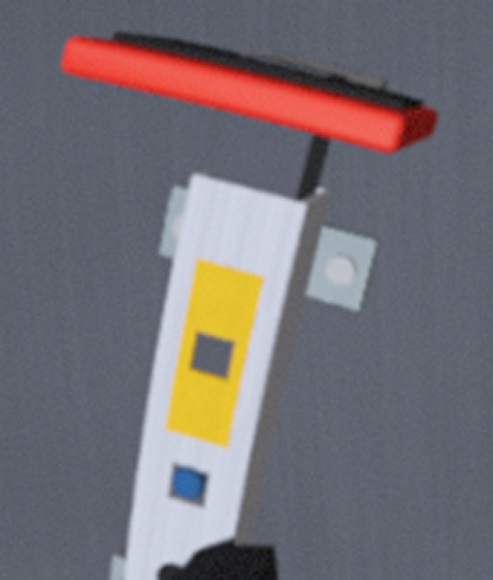

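The crop confirms the button at (165,237) and the hole at (173,192). That puts them about 53 mm apart, which fits the 44–70 mm range. The tube axis is about 15° from world +y. I'll move above the button and turn.

{"name": "step_arm", "arguments": {
  "steps": [
    [[-1.45,-3.28,0],[0,0,0]],
    [[-1.45,-3.28,0],[0,0,0]],
    [[-1.45,-3.28,0],[0,0,0]],
    [[-1.45,-3.28,0],[0,0,0]],
    [[0,0,1],[0,0,-9.4]],
    [[0,0,1],[0,0,-9.4]],
    [[0,0,1],[0,0,-9.4]],
    [[0,0,1],[0,0,-9.4]],
    [[0,0,1],[0,0,-9.4]],
    [[0,0,1],[0,0,-9.4]],
    [[0,0,1],[0,0,-9.4]],
    [[0,0,1],[0,0,-9.4]]
  ],
  "claw": -1,
  "grip_force": 10
}}

```text
clock: 1.6
tool_pos: [0.4936, -0.0581, 0.1772]
eef_rot: [0.126, 0.992, -0.0, -0.0]
contact_force: [0.5, 0.5, 0.2]
opening: 0.006
finger_force: 0.0
```

Run:
```python
from meas import *
st=sensors.get_state();print(st['tool_pos'],R.from_quat(st['eef_rot']).as_matrix().round(3).tolist(),st['contact_force'],st['opening'])
s=snap('wrist','w2')
for c,b in cents(s['img'],(100,120,40),(125,255,255),15)[0]: print(c,b,onplane(s,*c,.06,True).round(4))
```

```text
[ 0.49361903 -0.05807013  0.17716638] [[-0.968, 0.25, -0.001], [0.25, 0.968, 0.0], [0.001, -0.0, -1.0]] [0.51686309 0.47560264 0.23245699] 0.005604123474851267
[279.0, 208.5] [271, 201, 16, 16, 201] [ 0.4902 -0.0587  0.06  ]
[557.6, 417.0] [555, 413, 5, 7, 21] [1.0885 0.3986 0.06  ]
```

View pics/w2.png

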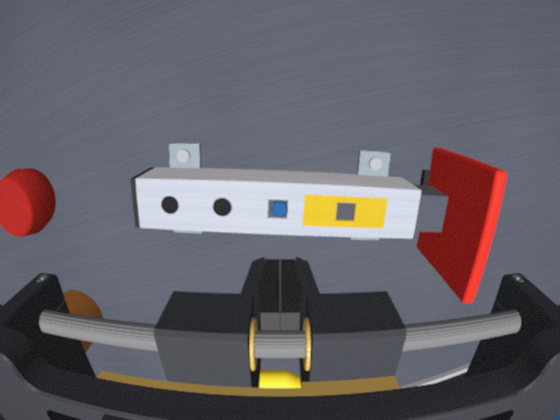

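The button is at (279,208) and the hole at (346,212). The tips are nearly over the button, so I'll descend.

{"name": "step_arm", "arguments": {
  "steps": [
    [[0.15,0,2.5],[0,0,0]],
    [[0,0,2.5],[0,0,0]],
    [[0,0,2.5],[0,0,0]],
    [[0,0,1.5],[0,0,0]],
    [[0,0,0.3],[0,0,0]],
    [[0,0,0.2],[0,0,0]],
    [[0,0,0.15],[0,0,0]],
    [[0,0,0.15],[0,0,0]],
    [[0,0,0.1],[0,0,0]],
    [[0,0,0.1],[0,0,0]],
    [[0,0,0.05],[0,0,0]],
    [[0,0,0.0],[0,0,0]]
  ]
}}

```text
clock: 3.15
tool_pos: [0.4922, -0.0576, 0.0771]
eef_rot: [0.129, 0.992, -0.0, -0.0]
contact_force: [0.8, -0.1, 0.3]
opening: 0.008
finger_force: 0.2
```

Run:
```python
from meas import *
s=snap('wrist','w3')
s0=dict(np.load('pics/w2.npz'))
for q in [(279,208.5),(346,212)]: print(onplane(s0,*q,.057,True).round(4))
for c,b in cents(s['img'],(100,120,40),(125,255,255),15)[0]: print(c,b,onplane(s,*c,.06,True).round(4))
print(sensors.get_state()['tool_pos'],sensors.get_state()['contact_force'])
```

```text
[ 0.4911 -0.0589  0.057 ]
[ 0.5077 -0.0066  0.057 ]
[279.7, 270.5] [278, 261, 4, 20, 48] [ 0.4886 -0.0576  0.06  ]
[557.4, 416.6] [554, 412, 6, 8, 28] [0.8097 0.2179 0.06  ]
[ 0.4921765  -0.05769696  0.07711162] [0.13714126 1.04075884 0.36893369]
```

View pics/w3.png

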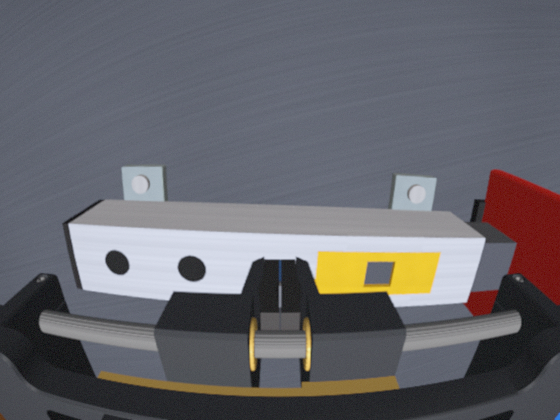

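A blue sliver shows in the finger gap at (280,270). The tips are on the button about 2 mm above the wall, so I'll press a little further.

{"name": "step_arm", "arguments": {
  "steps": [
    [[0,0,0.05],[0,0,0]],
    [[0,0,0.05],[0,0,0]],
    [[0,0,0.05],[0,0,0]],
    [[0,0,0.05],[0,0,0]],
    [[0,0,0],[0,0,0]],
    [[0,0,0],[0,0,0]]
  ]
}}

```text
clock: 3.95
tool_pos: [0.4923, -0.0577, 0.0755]
eef_rot: [0.129, 0.992, -0.0, 0.0]
contact_force: [-0.1, 0.4, 5.1]
opening: 0.005
finger_force: 2.7
```

Run:
```python
from meas import *
s=snap('wrist','w4');s0=dict(np.load('pics/w3.npz'))
for q in(s0,s):
  for lo,hi in(((100,120,40),(125,255,255)),((0,150,80),(8,255,255))):
    print([c for c in cents(q['img'],lo,hi,15)[0]])
print(sensors.get_state()['tool_pos'],sensors.get_state()['contact_force'])
```

```text
[([279.7, 270.5], [278, 261, 4, 20, 48]), ([557.4, 416.6], [554, 412, 6, 8, 28])]
[([527.1, 227.3], [482, 170, 78, 135, 5721]), ([481.1, 302.1], [465, 290, 33, 26, 527])]
[([557.3, 416.7], [554, 413, 6, 7, 27])]
[([539.0, 227.3], [506, 173, 54, 132, 3710]), ([489.8, 297.5], [484, 292, 12, 15, 112])]
[ 0.49230808 -0.05769487  0.075455  ] [-1.67810496 -0.96850278  5.3645082 ]
```

The board moved out and the blue sliver is gone, so the inner tube is freed. I'll rise and locate the board.

{"name": "step_arm", "arguments": {
  "steps": [
    [[0,0,-1],[0,0,0]],
    [[0,0,-3],[0,0,0]],
    [[0,0,-3],[0,0,0]],
    [[0,1,-3],[0,0,0]],
    [[0,3,-2],[0,0,0]],
    [[0,3,0],[0,0,0]],
    [[0,3,0],[0,0,0]],
    [[0,3,0],[0,0,0]],
    [[0,0,0],[0,0,0]]
  ],
  "claw": 0.2
}}

```text
clock: 5.12
tool_pos: [0.526, 0.071, 0.1958]
eef_rot: [0.127, 0.992, 0.001, 0.0]
contact_force: [-0.1, 0.6, 0.2]
opening: 0.598
finger_force: 0.0
```

Run:
```python
from meas import *
s=snap('wrist','w5')
st=sensors.get_state();print(st['tool_pos'],R.from_quat(st['eef_rot']).as_matrix().round(3).tolist(),st['contact_force'])
for lo,hi in(((100,120,40),(125,255,255)),((0,150,80),(8,255,255))):
    print([c for c in cents(s['img'],lo,hi,15)[0]])
```

```text
[0.52543584 0.06866576 0.19549849] [[-0.967, 0.254, 0.0], [0.254, 0.967, 0.0], [0.0, 0.0, -1.0]] [ 0.01233664 -0.90307423  0.29628329]
[([557.7, 417.0], [555, 413, 5, 7, 20])]
[([337.3, 207.6], [316, 143, 44, 158, 3743])]
```

View pics/w5.png

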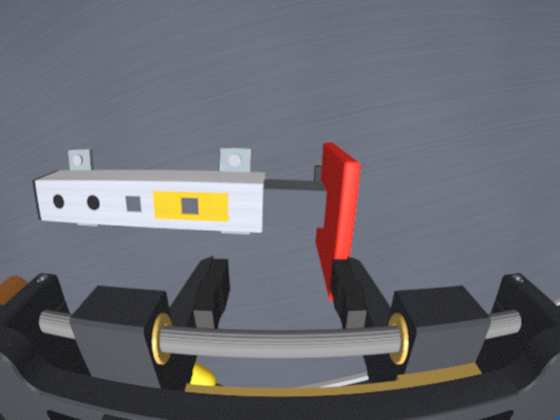

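The board's top outer edge runs from (358,161) to (351,255), clear of the tube, and the first hole is now empty at (133,204).

Run:
```python
from meas import *
s=dict(np.load('pics/w5.npz'));im=s['img']
for v in(180,205,230,250): print(v,im[v,318:364:2,0].tolist())
O=np.array([.4918,-.058])
P={k:onplane(s,u,v,z,True)[:2] for k,u,v,z in [('hole1',133.5,204,.056),('hole2',190,206,.056),('o1',358,161,.115),('o2',355.5,205,.115),('o3',351,255,.115),('f1',159,0,0)]}
d=P['hole2']-P['hole1'];print('axis',d,np.hypot(*d),np.degrees(np.arctan2(d[1],d[0])))
st=sensors.get_state();M=R.from_quat(st['eef_rot']).as_matrix()
for k,p in P.items(): print(k,p.round(4),'tool',((p-st['tool_pos'][:2])@M[:2,:2]*100).round(2))
```

```text
180 [81, 100, 130, 130, 133, 131, 135, 134, 133, 137, 136, 133, 193, 251, 255, 255, 255, 255, 255, 255, 227, 126, 113]
205 [111, 112, 117, 116, 130, 132, 132, 133, 134, 135, 139, 212, 255, 255, 255, 255, 255, 255, 255, 180, 113, 112, 112]
230 [129, 131, 131, 131, 132, 133, 133, 134, 132, 149, 236, 255, 255, 255, 255, 255, 255, 238, 112, 112, 114, 111, 111]
250 [126, 128, 130, 133, 131, 132, 132, 132, 163, 242, 255, 255, 255, 255, 255, 255, 211, 111, 112, 109, 112, 111, 110]
axis [0.01605056 0.05335146] 0.05571354275709496 73.25631177692411
hole1 [ 0.4919 -0.0603] tool [ -0.03 -13.33]
hole2 [ 0.508 -0.007] tool [-0.23 -7.76]
o1 [0.4919 0.1326] tool [4.87 5.34]
o2 [0.5216 0.1252] tool [1.81 5.37]
o3 [0.5586 0.1156] tool [-2.02  5.38]
f1 [0.2998 0.0019] tool [ 20.13 -12.18]
```

{"name": "step_arm", "arguments": {
  "steps": [
    [[-0.3,2.4,0],[0,0,0]],
    [[-0.3,2.4,0],[0,0,0]],
    [[0,0,2.3],[0,0,0]],
    [[0,0,2.3],[0,0,0]],
    [[0,0,2.3],[0,0,0]],
    [[0,0,2.3],[0,0,0]],
    [[0,0,0],[0,0,0]],
    [[0,0,0],[0,0,0]]
  ]
}}

```text
clock: 6.18
tool_pos: [0.5439, 0.1121, 0.104]
eef_rot: [0.129, 0.992, -0.0, 0.0]
contact_force: [0.1, -0.8, -0.4]
opening: 0.6
finger_force: 0.0
```

Run:
```python
from meas import *
s=snap('wrist','w6')
cv2.imwrite('pics/w6.png',s['img'][:,:,::-1])
st=sensors.get_state();print(st['tool_pos'],st['contact_force'],st['opening'])
```

```text
[0.54416785 0.11245343 0.10416933] [ 0.22948005 -0.3771764  -0.38730378] 0.5989965308616048
```

View pics/w6.png

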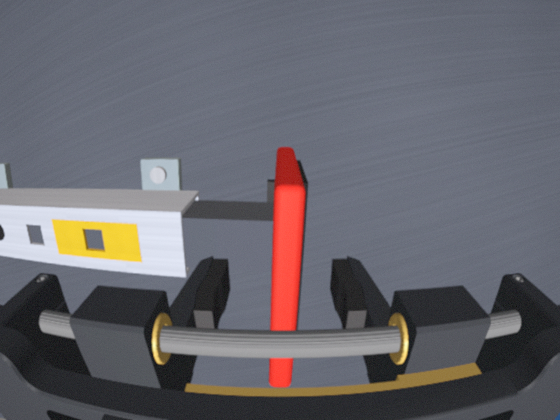

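The red board stands centred between the open fingers at column ~285, so I'll close gently.

{"name": "step_arm", "arguments": {
  "steps": [
    [[0,0,0],[0,0,0]],
    [[0,0,0],[0,0,0]],
    [[0,0,0],[0,0,0]],
    [[0,0,0],[0,0,0]],
    [[0,0,0],[0,0,0]],
    [[0,0,0],[0,0,0]]
  ],
  "claw": -1,
  "grip_force": 15
}}

```text
clock: 6.98
tool_pos: [0.5438, 0.1136, 0.1033]
eef_rot: [0.129, 0.992, 0.001, 0.0]
contact_force: [-0.7, 1.8, 0.7]
opening: 0.136
finger_force: 15.0
```

{"name": "step_arm", "arguments": {
  "steps": [
    [[0,0.12,0],[0,0,0]],
    [[0,0.12,0],[0,0,0]],
    [[0,0.12,0],[0,0,0]],
    [[0,0.12,0],[0,0,0]],
    [[-0.02,0.12,0],[0,0,0]],
    [[0,0.12,0],[0,0,0]],
    [[0,0.12,0],[0,0,0]],
    [[0,0.12,0],[0,0,0]],
    [[-0.02,0.12,0],[0,0,0]],
    [[0,0.12,0],[0,0,0]],
    [[0,0.12,0],[0,0,0]],
    [[0,0.12,0],[0,0,0]]
  ]
}}

```text
clock: 8.48
tool_pos: [0.5478, 0.1266, 0.1033]
eef_rot: [0.129, 0.992, -0.0, 0.0]
contact_force: [-0.8, -2.8, 5.9]
opening: 0.141
finger_force: 15.0
```

```bash
cat > look.py <<'E'
from meas import *
import sys
s=snap('wrist',sys.argv[1]);im=s['img']
for c,b in cents(im,(18,150,120),(32,255,255),200)[0]: print('yel',c,b)
print('blue',cents(im,(100,100,40),(125,255,255),6)[0])
st=sensors.get_state();print(st['tool_pos'],st['contact_force'],st['opening'])
E
python3 look.py w7
```

```text
yel [80.1, 239.1] [38, 220, 82, 40, 2239]
blue [([557.6, 416.9], [555, 413, 5, 7, 22])]
[0.54785706 0.12689511 0.10326832] [-1.40221307 -1.75096971  4.74662962] 0.13989523296800097
```

{"name": "step_arm", "arguments": {
  "steps": [
    [[0,0.1,0],[0,0,0]],
    [[0,0.1,0],[0,0,0]],
    [[0,0.1,0],[0,0,0]],
    [[0,0.1,0],[0,0,0]],
    [[-0.02,0.1,0],[0,0,0]],
    [[0,0.1,0],[0,0,0]],
    [[0,0,0],[0,0,0]]
  ]
}}

```text
clock: 9.4
tool_pos: [0.5494, 0.132, 0.1033]
eef_rot: [0.129, 0.992, -0.0, -0.0]
contact_force: [-1.4, -3.3, 6.2]
opening: 0.14
finger_force: 15.0
```

```bash
python3 look.py w8
```

```text
yel [73.8, 238.6] [33, 220, 80, 40, 2152]
blue [([64.3, 235.6], [63, 233, 3, 6, 11]), ([557.6, 416.9], [555, 413, 5, 7, 22])]
[0.54941412 0.13206475 0.10325876] [-0.68327359 -2.6056562   5.29986857] 0.13822608454659233
```

{"name": "step_arm", "arguments": {
  "steps": [
    [[0,0.1,0],[0,0,0]],
    [[0,0.1,0],[0,0,0]],
    [[0,0,0],[0,0,0]]
  ]
}}

```text
clock: 9.82
tool_pos: [0.5499, 0.1338, 0.1033]
eef_rot: [0.129, 0.992, -0.001, 0.0]
contact_force: [-0.6, -3.6, 6.4]
opening: 0.137
finger_force: 15.0
```

```bash
python3 look.py w9
```

```text
yel [71.9, 238.4] [31, 220, 80, 39, 2123]
blue [([63.2, 235.5], [61, 231, 5, 10, 32]), ([557.6, 416.9], [555, 413, 5, 7, 22])]
[0.54993013 0.13376787 0.10327445] [-0.61867178 -3.52083175  5.71034975] 0.13886579519117864
```

Blue is showing at the rear of the hole. I'll carry on slowly.

{"name": "step_arm", "arguments": {
  "steps": [
    [[0,0.08,0],[0,0,0]],
    [[0,0.08,0],[0,0,0]],
    [[0,0.08,0],[0,0,0]],
    [[0,0,0],[0,0,0]]
  ]
}}

```text
clock: 10.38
tool_pos: [0.5506, 0.1361, 0.1033]
eef_rot: [0.129, 0.992, -0.001, 0.0]
contact_force: [-0.0, -3.8, 4.9]
opening: 0.137
finger_force: 15.0
```

```bash
python3 look.py w10
```

```text
yel [69.4, 238.2] [29, 220, 79, 39, 2083]
blue [([62.2, 235.4], [59, 230, 8, 12, 72]), ([557.6, 416.9], [555, 413, 5, 7, 22])]
[0.55064692 0.13605247 0.10326465] [-0.28874582 -3.3905329   5.32798513] 0.1415577653652852
```

{"name": "step_arm", "arguments": {
  "steps": [
    [[0,0.06,0],[0,0,0]],
    [[0,0.06,0],[0,0,0]],
    [[0,0,0],[0,0,0]]
  ]
}}

```text
clock: 10.8
tool_pos: [0.551, 0.1372, 0.1033]
eef_rot: [0.129, 0.992, -0.001, 0.0]
contact_force: [-0.4, -3.2, 5.1]
opening: 0.139
finger_force: 15.0
```

```bash
python3 look.py w11
```

```text
yel [68.0, 238.2] [28, 220, 79, 39, 2068]
blue [([61.8, 235.4], [58, 229, 9, 13, 97]), ([557.6, 416.9], [555, 413, 5, 7, 22])]
[0.55099723 0.13726829 0.10326714] [-0.37834955 -2.70074496  5.38269722] 0.13921824074713357
```

{"name": "step_arm", "arguments": {
  "steps": [
    [[0,0.06,0],[0,0,0]],
    [[0,0.06,0],[0,0,0]],
    [[0,0,0],[0,0,0]]
  ]
}}

```text
clock: 11.22
tool_pos: [0.5513, 0.1385, 0.1033]
eef_rot: [0.129, 0.992, -0.0, 0.0]
contact_force: [-0.4, -2.8, 5.3]
opening: 0.142
finger_force: 15.0
```

```bash
python3 look.py w12
```

```text
yel [66.5, 238.0] [27, 219, 78, 40, 2045]
blue [([61.4, 235.5], [56, 229, 12, 15, 140]), ([557.6, 416.9], [555, 413, 5, 7, 22])]
[0.55136267 0.13850541 0.10326311] [-0.23671197 -2.62825457  4.45160349] 0.1388502224080987
```

{"name": "step_arm", "arguments": {
  "steps": [
    [[0,0.05,0],[0,0,0]],
    [[0,0.05,0],[0,0,0]],
    [[0,0,0],[0,0,0]]
  ]
}}

```text
clock: 11.65
tool_pos: [0.5517, 0.1395, 0.1033]
eef_rot: [0.129, 0.992, -0.0, 0.0]
contact_force: [-0.0, -3.2, 5.2]
opening: 0.136
finger_force: 15.0
```

```bash
python3 look.py w13; python3 -c "
import cv2;a=cv2.imread('pics/w13.png')[180:290,0:200];cv2.imwrite('pics/w13c.png',cv2.resize(a,None,fx=4,fy=4,interpolation=2))"
```

```text
yel [65.4, 238.0] [26, 219, 78, 40, 2025]
blue [([61.0, 235.9], [55, 229, 13, 15, 164]), ([557.6, 416.9], [555, 413, 5, 7, 22])]
[0.55166791 0.13954142 0.10327087] [ 0.39510698 -3.18901391  5.22825943] 0.13862925966785092
```

View pics/w13c.png

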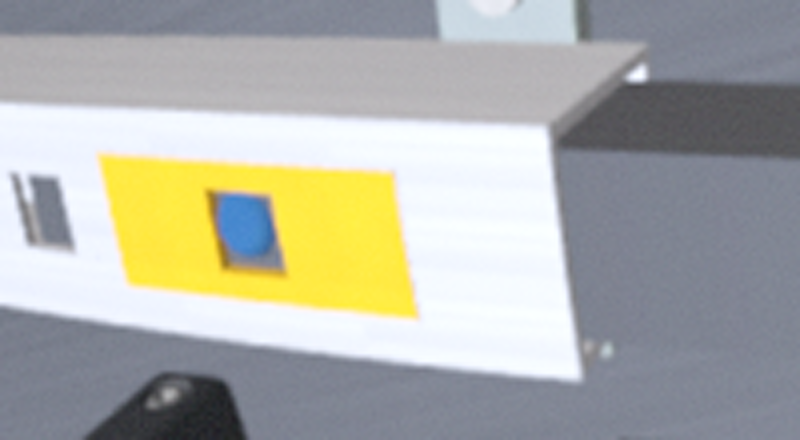

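The crop shows the blue dome filling the next hole. It looks popped or nearly so, so I'll nudge slightly to check.

{"name": "step_arm", "arguments": {
  "steps": [
    [[0,0.04,0],[0,0,0]],
    [[0,0,0],[0,0,0]],
    [[0,0,0],[0,0,0]]
  ]
}}

```text
clock: 12.08
tool_pos: [0.5519, 0.1403, 0.1033]
eef_rot: [0.129, 0.992, -0.0, 0.0]
contact_force: [0.2, -3.0, 4.0]
opening: 0.138
finger_force: 15.0
```

```bash
python3 look.py w14
```

```text
yel [64.5, 237.9] [25, 219, 77, 40, 2014]
blue [([60.3, 236.4], [54, 229, 14, 16, 185]), ([557.6, 416.9], [555, 413, 5, 7, 22])]
[0.55188793 0.14032042 0.10327313] [ 0.72274449 -4.17090068  4.40549917] 0.1402343128416143
```

{"name": "step_arm", "arguments": {
  "steps": [
    [[0,0.04,0],[0,0,0]],
    [[0,0,0],[0,0,0]],
    [[0,0,0],[0,0,0]]
  ]
}}

```text
clock: 12.5
tool_pos: [0.5521, 0.1409, 0.1033]
eef_rot: [0.129, 0.992, 0.0, 0.0]
contact_force: [2.1, -1.8, 4.7]
opening: 0.141
finger_force: 15.0
```

```bash
python3 look.py w15
```

```text
yel [64.0, 237.7] [24, 219, 78, 40, 1962]
blue [([58.4, 237.2], [51, 229, 16, 18, 226]), ([557.6, 416.9], [555, 413, 5, 7, 22])]
[0.55204921 0.14091994 0.10329448] [ 1.9096184  -3.81872364  4.13615495] 0.13639476968576658
```

{"name": "step_arm", "arguments": {
  "steps": [
    [[0,0.03,0],[0,0,0]],
    [[0,0,0],[0,0,0]],
    [[0,0,0],[0,0,0]]
  ]
}}

```text
clock: 12.92
tool_pos: [0.552, 0.141, 0.1033]
eef_rot: [0.129, 0.992, -0.0, 0.0]
contact_force: [1.6, -3.1, 2.9]
opening: 0.138
finger_force: 15.0
```

```bash
python3 look.py w16; python3 -c "
import cv2;a=cv2.imread('pics/w16.png')[190:280,0:150];b=cv2.imread('pics/w15.png')[190:280,0:150];cv2.imwrite('pics/w16c.png',cv2.resize(cv2.hconcat([b,a]),None,fx=2.6,fy=2.6,interpolation=2))"
```

```text
yel [64.0, 237.8] [24, 219, 78, 40, 1965]
blue [([58.5, 237.2], [51, 229, 16, 18, 222]), ([557.6, 416.9], [555, 413, 5, 7, 22])]
[0.55203683 0.14096222 0.10327914] [ 3.21919707 -4.6435835   3.5136959 ] 0.13607388996246753
```

View pics/w16c.png

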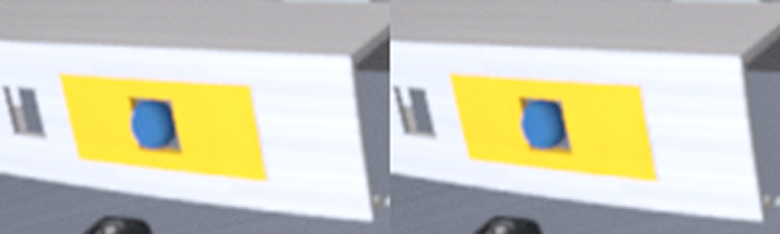

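The dome now stands above the yellow slide and the board is locked. I'll ease back a little, open and rise.

{"name": "step_arm", "arguments": {
  "steps": [
    [[0,-0.03,0],[0,0,0]],
    [[0,-0.03,0],[0,0,0]],
    [[0,-0.03,0],[0,0,0]],
    [[0,-0.02,0],[0,0,0]],
    [[0,0,0],[0,0,0]],
    [[0,0,0],[0,0,0]]
  ]
}}

```text
clock: 13.72
tool_pos: [0.552, 0.1409, 0.1033]
eef_rot: [0.129, 0.992, 0.001, 0.001]
contact_force: [5.0, -1.8, 1.0]
opening: 0.142
finger_force: 15.0
```

{"name": "step_arm", "arguments": {
  "steps": [
    [[0,0,0],[0,0,0]],
    [[0,0,0],[0,0,0]],
    [[0,0,0],[0,0,0]],
    [[0,0,0],[0,0,0]],
    [[0,0,-2],[0,0,0]],
    [[0,0,-2],[0,0,0]],
    [[0,0,-2],[0,0,0]],
    [[0,0,-2],[0,0,0]],
    [[0,0,0],[0,0,0]],
    [[0,0,0],[0,0,0]]
  ],
  "claw": 0.2
}}

```text
clock: 14.98
tool_pos: [0.551, 0.1398, 0.1826]
eef_rot: [0.129, 0.992, -0.0, -0.0]
contact_force: [-0.8, -0.0, 0.1]
opening: 0.602
finger_force: 0.0
```

```bash
python3 look.py w17
python3 - <<'E'
import cv2
from meas import *
s=snap('wrist','w18')
a=s['img'][140:300,0:400,::-1]
cv2.imwrite('pics/w18c.png',cv2.resize(a,None,fx=2,fy=2,interpolation=2))
E
```

```text
yel [113.0, 203.9] [80, 191, 65, 28, 1360]
blue [([110.0, 203.7], [104, 197, 13, 14, 142]), ([557.6, 416.9], [555, 413, 5, 7, 22])]
[0.55086062 0.13977419 0.1823335 ] [0.11655174 0.44413245 0.18413586] 0.5985022010139679
```

View pics/w18c.png

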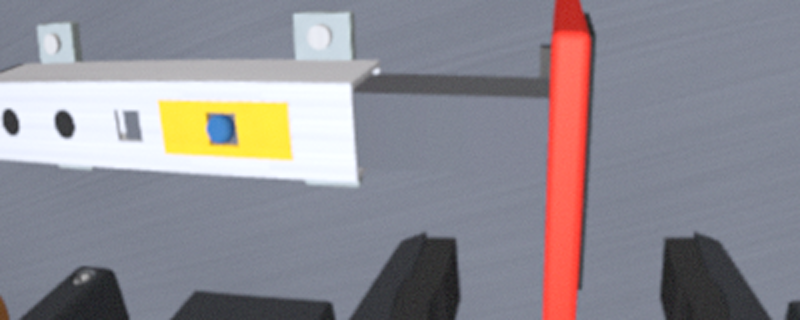

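The button stands in the yellow slide's hole (crop (220,128)), the board is held out, and the gripper is clear.

```bash
python3 -c "
from plant import finish_job
print(finish_job())"
```

```text
the job is handed in; nothing more can be done
None
```

The blue button is up through the hole in the yellow slide and holds the red board about one hole further out. The gripper was clear of everything and the shopping untouched when I handed the job in at about 15 s; no verdict came back.

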